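# Free the pawl of a jar lift with a rod and let the shelf down

### The arm

A 6-joint arm with a two-finger parallel gripper is mounted at the origin on a cart in front of the work surface, level with it; the furniture and walls round the work are solid. World frame = base frame: x ahead of the robot, y to its left, z up, the work surface at z = 0. Lengths are in mm, angles in rad, forces in N, time in s.
With the tool pointing down it reaches from about 350 to 875 mm from the base axis. Payload 4.2 kg.
Tool frame: the origin (TCP) lies at the very end of the fingers, on their centre line; the grasp point (between the pads) lies 19 mm behind it (pinch_z is the distance from the TCP to the grasp point, in mm); z points along the fingers, y is the line along which they close (so a half turn about z gives the same grasp; the last joint's range is limited). The gripper opens to 85 mm and grips with 20 to 120 N. Pads are 22 mm wide; open, the fingers measure 114 mm over their backs; the gripper's body (76 mm by 85 mm) begins 54 mm behind the grasp point. The pads swing forward as they close: fully open they stand 13 mm farther back than shut.
Start: joints at [1.407, 0.385, 0.008, 0, -1.194, -0.259], TCP at [256.414, 569.957, 202.412] pointing down, gripper open.
Joint ranges: [-3.14, 3.14], [-1.21, 2.06], [-1.07, 1.41], [-3.16, 2.05], [-2.99, -0.16], [-3.1, 3.1]. Speed limits (rad/s): [2.79, 2.79, 3.14, 3.14, 3.14, 3.14].

### API

Orientations are given as a unit quaternion [x, y, z, w].
In Python, from bench import * gives the robot as it stands.
- The arm moves only by the tool arm_command, never from a script. Its argument "steps" is one flat list of numbers, 4 for each row, row after row: the shift along the tool's x, y, z in m, then the turn about the tool's z in rad. In form: [tx, ty, tz, roll, tx, ty, tz, roll, ...]. A call has 1 to 20 rows; each row shifts and turns the commanded pose from where the row before left it, along the tool's axes as they then stand; what a row does not reach is not made up. A row lasts 1/8 s, in which the tool goes at most 62.5 mm and 10.7 degrees, less where a joint would pass 70% of its speed; a pose out of reach is approached as far as the arm can. A call with a gripper value outside its range is refused whole. "grip" is the finger opening in m, from 0 to 0.0854, set as the call begins (left out, the last holds). The fingers move at their own pace and stop on an object; the grip force is fixed at half the most. Time passes only in rows, so rows that do not move let the fingers close. It gives the time, the measured TCP pose, the force, the opening and the grip force at its end, in the units of the state.
- read_state(): the state, without advancing time (a new reading comes with each control period).
- get_image(name): name is "scene" or "top"; returns the picture (480x640x3 uint8, red, green, blue); there is no depth.
- get_calibration(name): a dict with "camera_matrix" (3x3 intrinsics, pixels), "k1" (the pictures are not rectified: a ray, as slopes to the right and down, at radius r is drawn at 1 + k1 r^2 times it, then the intrinsics apply), "cam_to_world" (4x4, takes a point from camera to world coordinates). Camera axes: x right, y down, z forward; pixel columns grow to the right and rows downward; lengths in mm; the calibration is good to about 2 mm. A picture is of the moment at which its call begins. get_calibration takes no time and is no camera call.
- job_done(): hands the job in; it is judged then, once.
The state is a dict: "clock": time; "joints": joint angles; "joint_vel": joint speeds; "joint_efforts": joint torques, N m; "position": TCP position; "ee_rot": TCP orientation; "contact_force": force on the tool from outside, world axes, zero at the start; "wrist_torque": the same for the moment, N m; "gripper_width": finger opening in mm; "grasp_force": force on a finger pad.
Only numpy, scipy, OpenCV 4.12 (cv2) and the standard library are available. Lean on these libraries where they do the work, as an engineer would, in place of code of your own. Each camera call takes 0.05 s, during which the arm holds its last target. There are 200 camera calls.

### The job

Take the release rod by its wooden handle from its rest, put its tip under the bent tail of the ratchet pawl on the jar lift, lift the pawl gently out of the teeth without forcing it against its stop, and hold it up while the shelf with the honey jar sinks by itself all the way down. Then let the pawl drop back and lay the rod back in its rest the way it lay. Touch the pawl only with the rod, do not push the shelf or the jar, and leave the mug and the other jars where they are.

Things in the scene. Friction and masses are not known exactly. Their poses are not given: they have to be found in the camera images.
- lift: Jar lift: fixed aluminium stand 225 mm tall, base plate 220 x 150 x 12 mm. Origin on the table, z up, +x from the pawl's tail to the jar. In its frame: mast at x = -40 mm; two cheek plates (inner faces y = +-19 mm, z = 115 to 171 mm) run forward to x = -120 mm and carry the pawl's pin at x = -70, z = 160 mm; a cross sill joins them at x = -108 to -116 mm, top at z = 121 mm.
- pawl (a joint): Angle (rad) of the dark steel pawl on its level pin: 0 = nose hooked under a tooth, grows as the tail rises. Leaves the teeth near 0.165; rigid stop at 0.18, about 1 mm of lift later. Lifted 60 to 90 mm from the pin it resists with 1.5 to 5 N, drops below about 1 N when clear, then climbs fast at the stop; over 7 N from the rod bends it. Falls back by itself. Raise slowly by feel.
- tail_place (a point): Where the end of a straight tail would have its underside, mid-width, 157 mm above the table, axes as the lift's. The tail is a bar 14 mm wide, 8 mm thick, from the pin 87 mm towards the lift's -x (37 mm in front of the cheeks), but bent: its end may lie up to 21 mm higher or lower. Feel for it: rod from the front along the lift's +x, tip 15 to 25 mm past this point, then up.
- shelf (a joint): How far the shelf has come down, m: 0 at the start (hanging on the pawl, top at 110 mm), 0.068 = fully down on its stop (top at 42 mm). With the pawl clear of the teeth (pitch 18 mm) it sinks by itself on a damper at 1 to 3 cm/s, in 3 to 7 s; if the pawl falls back too early it catches the next tooth.
- shelf_top (a point): Centre of the jar's place on the shelf's upper face: light wooden shelf 112 x 110 mm with a 6 mm rim, behind the mast.
- rod_grip (a point): Centre of the release rod's handle: light wooden bar 100 mm long (x), 18 wide (y), 24 high (z), then a steel shaft 8 mm thick (12 mm collar at its root) from its +x end to the tip. On the rest it is 45 mm above the table. About 80 g. Take it across the width within 20 mm of this point and grip firmly: the load at the tip tends to turn it in the fingers.
- rod_tip (a point): Flat end of the rod's steel shaft, on its axis, 115 mm from rod_grip along the rod's +x.
- rest_seat (a point): Where rod_grip lies when the rod is in the rest: 45 mm above the table, +x towards the tip. Fixed wooden rest: base 190 x 50 x 6 mm, two notched posts 10 mm thick at x = -42 mm (under the handle, notch 26 mm wide) and x = +80 mm (under the shaft, notch 14 mm wide), flared lugs to about 47 and 55 mm above the table.
- jar_mid (a point): Centre of the honey jar standing upright on the shelf: round glass jar with a light lid, 71 mm across, 110 mm tall, about 0.3 kg (it varies).
- mug: Bystander: white mug, 83 mm across, 94 mm tall, right of the lift.
- spice_a: Bystander: small round spice jar with a green cap, 46 mm across, 106 mm tall, right of the lift.
- mustard: Bystander: squat jar with a green lid, 68 mm across, 84 mm tall, left of the rest.
There are look-alikes about, which are no part of the job. Of the things that look like the part that bears rest_seat, the larger one is meant.

How it is judged (in metres and radians):
On the way, in this order (a step that is already met when the one before it is completed fails the run):
1. the rod is held clear of its rest (distance of rod_grip from where it was at the start of the episode above 0.03 m and contact force between the fingers and rod above 1 N), for 0.1 s.
2. the rod lifts the pawl (value of joint pawl above 0.12 rad and contact force between rod and pawl above 0.3 N), for 0.1 s.
3. the shelf has sunk all the way down (value of joint shelf above 0.065 m), for 0.1 s.
At the end, for the whole second after the job is handed in: The shelf is fully down (within 3 mm), the pawl has dropped back (under 0.04 rad), the jar stands upright in its place on the shelf (within 20 mm), and the rod lies still in both notches of its rest, tip the same way as at the start (within 20 mm lengthwise) (value of joint shelf above 0.065 m and value of joint pawl below 0.04 rad and angle between jar_mid's own z axis and vertical below 0.1 rad and horizontal distance between jar_mid and shelf_top below 0.02 m and z of jar_mid in the frame of shelf_top between 0.048 and 0.062 m and x of rod_grip in the frame of rest_seat between -0.02 and 0.02 m and y of rod_grip in the frame of rest_seat between -0.01 and 0.01 m and z of rod_grip in the frame of rest_seat between -0.006 and 0.006 m and x of rod_tip in the frame of rest_seat above 0.09 m and angle between the x axis of rod_grip and the x axis of rest_seat, either way round below 0.12 rad and linear speed of each of rod, jar below 0.02 m/s); the robot touches nothing.
It fails at once if the rod presses the pawl with more than 7 N (bent) (contact force between rod and pawl above 7 N).
It fails at once if the robot touches the pawl (contact force between any of the fingers, the arm and pawl above 1 N).
It fails at once if the shelf is pushed by the robot or the rod (contact force between any of the fingers, the arm, rod and shelf above 1 N).
It fails at once if the jar is pushed or tipped (contact force between any of the fingers, the arm, rod and jar above 1 N or angle between jar_mid's own z axis and vertical above 0.3 rad).
It fails at once if a bystander is moved (distance of any of mug, spice_a, mustard from where it was at the start of the episode above 0.02 m).
It also fails if it takes over 72 s, if anything falls off the work surface, if the arm or the gripper's body presses on something with over 40 N, if the wrist force passes 120 N, or if a joint passes its speed limit or range.

## Working session

There is one attempt and no reset: what is moved stays moved. The work goes in short steps, Python scripts to look and compute and a tool call to move; the robot and the scene stay as the last step left them, time stands still between calls to the robot, and variables do not carry over. Pictures are saved under pics/ and viewed, at most 10 in all, crops included, and the job is handed in when it is done.

Besides the shell and the picture viewer there is one more tool, called after ">>>" as name(argument=value, ...) on one line, values as JSON. arm_command: Moves the arm, as the interface text tells. Its arguments: {"type":"object","properties":{"steps":{"type":"array","items":{"type":"number"}},"grip":{"type":"number"}},"required":["steps"]}

```bash
mkdir -p pics; python3 - <<'E'
from bench import *
import cv2
for n in("scene","top"):
    im=get_image(n); cv2.imwrite(f"pics/{n}0.png",im[:,:,::-1])
    c=get_calibration(n); print(n,c)
print(read_state())
E
```

```text
scene {'camera_matrix': array([[541.25890919,   0.        , 326.33306192],
       [  0.        , 541.25890919, 237.45154473],
       [  0.        ,   0.        ,   1.        ]]), 'k1': -0.06069438561515255, 'cam_to_world': array([[ 8.39167698e-01, -2.50070934e-01,  4.82972156e-01,
        -2.57654120e+02],
       [-5.43795814e-01, -4.00728879e-01,  7.37361837e-01,
        -1.21319855e+03],
       [ 9.14812728e-03, -8.81408472e-01, -4.72266257e-01,
         9.60994853e+02],
       [ 0.00000000e+00,  0.00000000e+00,  0.00000000e+00,
         1.00000000e+00]])}
top {'camera_matrix': array([[449.33992746,   0.        , 315.08692745],
       [  0.        , 449.33992746, 241.72049321],
       [  0.        ,   0.        ,   1.        ]]), 'k1': -0.0050766484190363685, 'cam_to_world': array([[-1.29911322e-02, -9.86555595e-01,  1.62908834e-01,
         4.08509361e+02],
       [-9.97998105e-01,  2.28779492e-02,  5.89608508e-02,
        -1.10366160e+00],
       [-6.18951773e-02, -1.61816739e-01, -9.84877825e-01,
         1.27111226e+03],
       [ 0.00000000e+00,  0.00000000e+00,  0.00000000e+00,
         1.00000000e+00]])}
{'clock': 0.1, 'joints': array([ 1.40661197e+00,  3.85478372e-01,  6.78783490e-03, -4.45794702e-04,
       -1.19404078e+00, -2.58614366e-01]), 'joint_vel': array([ 0.00047303, -0.00161049,  0.00633116,  0.00290063,  0.00015329,
       -0.00103003]), 'joint_efforts': array([-9.57703924e-05, -3.93315661e+01,  1.88930744e+01,  4.19797719e+00,
       -2.57525331e-03,  7.70627508e-06]), 'position': array([256.18440211, 569.44592384, 201.44014571]), 'ee_rot': array([ 9.77720515e-01, -2.09908588e-01, -1.61290443e-04,  9.76194511e-04]), 'contact_force': array([-0.69959943,  0.43275508,  0.43607572]), 'wrist_torque': array([-0.05774146, -0.02223291,  0.03553501]), 'grasp_force': 0.0, 'gripper_width': 85.22910764059138}
```

View pics/scene0.png

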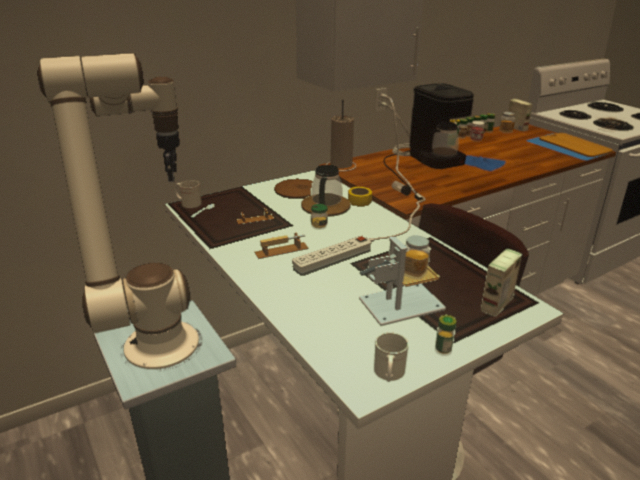

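View pics/top0.png

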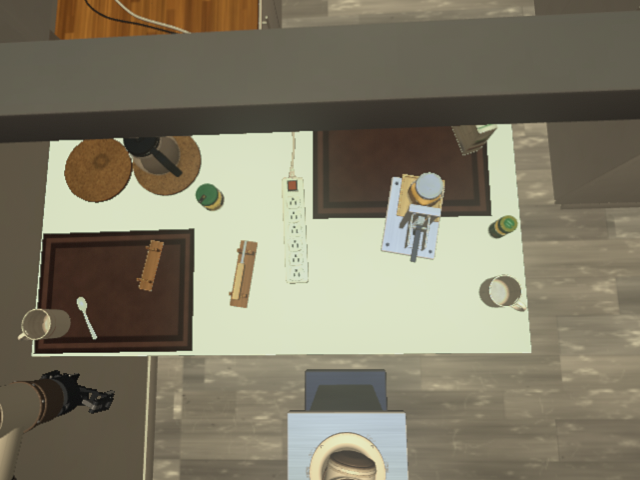

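The scene view shows the rod on its rest at about (283,243), with the lift at (400,280). In the top view the rod with its rest is at (243,272), with its shaft pointing up the image. The lift is at (415,225) with the pawl tail at about (414,258), and the smaller empty look-alike rest is at (151,265). I'll enlarge these next.

```bash
python3 - <<'E'
import cv2,numpy as np
t=cv2.imread("pics/top0.png");s=cv2.imread("pics/scene0.png")
def c(im,x,y,w,h):return cv2.resize(im[y:y+h,x:x+w],(400,300),interpolation=cv2.INTER_CUBIC)
m=np.vstack([np.hstack([c(t,190,230,120,90),c(t,370,180,120,90)]),np.hstack([c(s,245,220,80,60),c(s,350,230,120,90)])])
cv2.imwrite("pics/m1.png",m)
E
```

```text
(no output)
```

View pics/m1.png

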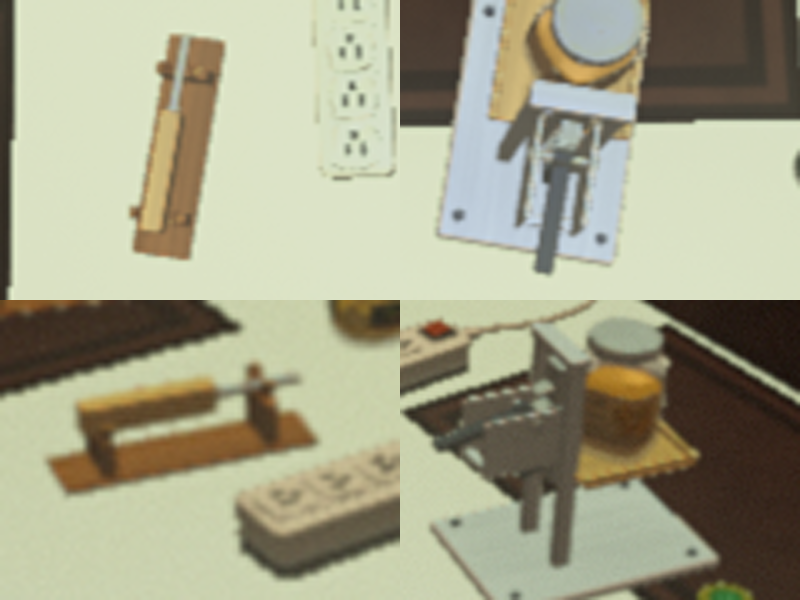

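The montage shows the handle in the top view, with its centre at about px (239,281) and the rod tip at (245.5,241). The tail's end is at top px (413,261.5) and scene px (361,273). The front corners of the base are at top px (381,250.5) and (434,259). Next I'll measure these.

```bash
cat > h.py <<'E'
from bench import *
import cv2,numpy as np
from scipy.optimize import least_squares
def ray(n,p):
    c=get_calibration(n);K=c["camera_matrix"];k=c["k1"];T=c["cam_to_world"]
    d=(np.array(p,float)-K[:2,2])/K[0,0]; u=d.copy()
    for _ in range(20): u=d/(1+k*(u@u))
    return T[:3,3],T[:3,:3]@np.r_[u,1]
def plane(n,p,z):
    o,d=ray(n,p);return (o+d*(z-o[2])/d[2]).round(1)
def proj(n,X):
    c=get_calibration(n);K=c["camera_matrix"];T=c["cam_to_world"]
    q=T[:3,:3].T@(np.array(X,float)-T[:3,3]);u=q[:2]/q[2];return (u*(1+c["k1"]*(u@u)))*K[0,0]+K[:2,2]
def tri(a,b):
    (o1,d1),(o2,d2)=ray("top",a),ray("scene",b);s,t=np.linalg.lstsq(np.c_[d1,-d2],o2-o1,rcond=None)[0]
    A,B=o1+s*d1,o2+t*d2;return ((A+B)/2).round(1),round(float(np.linalg.norm(A-B)),1)
E
python3 - <<'E'
from h import *
t=cv2.imread("pics/top0.png");s=cv2.imread("pics/scene0.png")
def mask(im,box,lo,hi,nm):
    x,y,w,h=box;c=cv2.resize(im[y:y+h,x:x+w],None,fx=4,fy=4,interpolation=cv2.INTER_CUBIC);hs=cv2.cvtColor(c,cv2.COLOR_BGR2HSV)
    m=cv2.inRange(hs,lo,hi);cs,_=cv2.findContours(m,0,2);k=max(cs,key=cv2.contourArea)
    r=cv2.minAreaRect(k);print(nm,cv2.contourArea(k)/16,[((q+.5)/4-.5+[x,y]).round(1).tolist() for q in cv2.boxPoints(r)]);return r
for p in [(239,281),(239,300),(250,285),(240,262),(244.,250),(414,255),(386,245),(470,230)]:
    print(p,cv2.cvtColor(t,cv2.COLOR_BGR2HSV)[int(p[1]),int(p[0])])
mask(t,(220,235,40,75),(14,90,130),(28,255,255),"handle")
mask(t,(400,240,30,30),(0,0,0),(180,255,120),"tail")
for nm,p,z in [("handle far L",(238.9,263),57),("far R",(245.2,263),57),("near L",(232.6,298),57),("near R",(239.5,299),57),("tip",(245.5,241.1),45),
  ("baseFL",(381.1,250.5),12),("baseFR",(433.9,258.9),12),("baseBL",(389.5,177.5),12)]: print(nm,plane("top",p,z))
print("tailend",tri((412.9,261.6),(361.1,272.9)))
# rest base corners at z=6
for p in [(240.5,240.5),(257,242.3),(230.3,305.5),(247,307.6)]: print("rest",plane("top",p,6))
print("jar",plane("top",(427.5,185.5),220))
E
```

```text
(239, 281) [ 22  99 200]
(239, 300) [ 16 121 152]
(250, 285) [ 23  58 179]
(240, 262) [ 24  49 162]
(244.0, 250) [ 50  13 182]
(414, 255) [ 81  17 106]
(386, 245) [101  26 138]
(470, 230) [ 38  32 224]
handle 792.65625 [[226.9, 304.4], [236.0, 250.1], [254.8, 253.2], [245.7, 307.5]]
tail 93.875 [[409.7, 260.6], [413.3, 238.8], [418.5, 239.7], [415.0, 261.5]]
handle far L [554.9 282.4  57. ]
far R [554.5 264.8  57. ]
near L [459.5 298.3  57. ]
near R [456.5 279.3  57. ]
tip [617.6 267.4  45. ]
baseFL [ 587.5 -111.2   12. ]
baseFR [ 560.7 -256.3   12. ]
baseBL [ 799.4 -143.1   12. ]
tailend (array([ 539. , -177. ,  149.8]), 1.6)
rest [626.4 290.6   6. ]
rest [620.  242.3   6. ]
rest [440.6 317.1   6. ]
rest [434.1 269.3   6. ]
jar [ 712.2 -208.8  220. ]
```

The rod grip is at about (505.5, 282.5) with yaw −0.145. The tip distance and the rest's 188 mm length both agree with the sizes given. The lift's yaw is about −0.17 and the tail end is at about (539, −177). I'll move above the rod.

>>> arm_command(steps=[0,0,0,-0.139,0,0,0,-0.139,0.0288,0.0248,0.008,0,0.0288,0.0248,0.008,0,0.0288,0.0248,0.008,0,0.0288,0.0248,0.008,0,0.0288,0.0248,0.008,0,0.0288,0.0248,0.008,0,0.0288,0.0248,0.008,0,0.0288,0.0248,0.008,0,0.0288,0.0248,0.008,0,0.0288,0.0248,0.008,0,0,0,0,0], grip=0.06)

```text
clock: 1.72
position: [506.1, 280.7, 121.0]
ee_rot: [0.997, -0.074, -0.001, 0.001]
contact_force: [-0.9, -0.5, -1.4]
gripper_width: 59.9
grasp_force: 0.0
```

>>> arm_command(steps=[0,-0.001,0.016,0,0,-0.001,0.016,0,0,0,0.016,0,0,0,0.016,0,0,0,0.016,0,0,0,0.01,0,0,0,0.005,0,0,0,0,0])

```text
clock: 2.72
position: [506.0, 285.0, 27.3]
ee_rot: [0.997, -0.072, -0.0, 0.0]
contact_force: [-0.6, -0.4, 0.4]
gripper_width: 59.9
grasp_force: 0.0
```

```bash
python3 - <<'E'
from h import *
s=read_state();print(s["position"],s["contact_force"])
t=get_image("top")[:,:,::-1];c=get_image("scene")[:,:,::-1]
f=lambda im,x,y,w,h:cv2.resize(im[y:y+h,x:x+w],(400,300),interpolation=cv2.INTER_CUBIC)
cv2.imwrite("pics/g1.png",np.hstack([f(t,190,230,120,90),f(c,235,200,100,75)]))
E
```

```text
[505.99649381 284.95492771  27.27528506] [-0.56412921 -0.39472277  0.41688286]
```

View pics/g1.png

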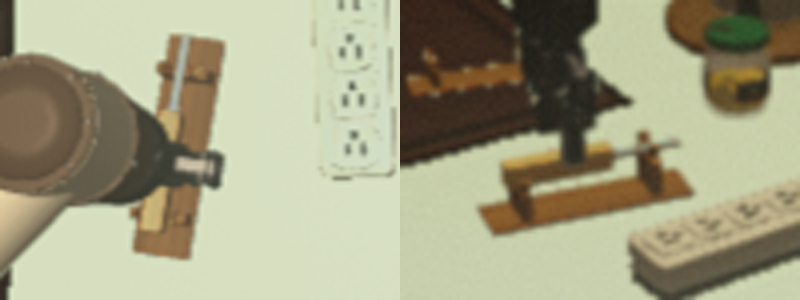

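The picture shows the fingers straddling the handle near its middle, so I can close the gripper.

>>> arm_command(steps=[0,0.002,0.002,0,0,0,0,0,0,0,0,0,0,0,0,0,0,0,0,0,0,0,0,0], grip=0.0)

```text
clock: 3.58
position: [505.8, 283.1, 25.8]
ee_rot: [0.997, -0.072, 0.0, -0.0]
contact_force: [-1.1, -0.4, 4.3]
gripper_width: 14.6
grasp_force: 58.7
```

>>> arm_command(steps=[0,0,-0.008,0,0,0,-0.012,0,0,0,-0.015,0,0,0,-0.015,0,0,0,-0.015,0,0,0,-0.01,0,0,0,0,0,0,0,0,0])

```text
clock: 4.58
position: [505.2, 282.7, 99.9]
ee_rot: [0.997, -0.072, -0.0, 0.0]
contact_force: [0.1, 0.5, -1.0]
gripper_width: 14.6
grasp_force: 58.3
```

```bash
python3 - <<'E'
from h import *
s=read_state();print(s["position"],s["contact_force"],s["wrist_torque"],s["gripper_width"])
t=get_image("top")[:,:,::-1];c=get_image("scene")[:,:,::-1]
f=lambda im,x,y,w,h:cv2.resize(im[y:y+h,x:x+w],(400,300),interpolation=cv2.INTER_CUBIC)
cv2.imwrite("pics/g2.png",np.hstack([f(t,190,230,120,90),f(c,235,180,100,75)]))
E
```

```text
[505.20511576 282.69591597  99.89224473] [ 0.08743842  0.52284803 -1.01204294] [ 0.01366447  0.05235054 -0.00128118] 14.609723461399412
```

View pics/g2.png

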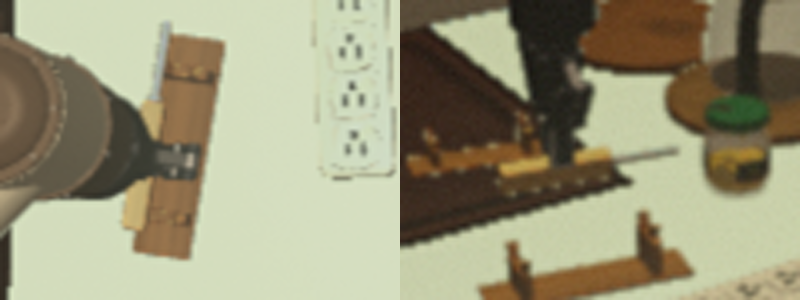

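The picture shows the rod held level and clear of both posts, with its tip at about px top (239.5,236.6) and scene (304.8,217.5). Next I'll carry it to the lift's front.

>>> arm_command(steps=[0,0,0,0.022,-0.0022,0.014,0,0,-0.0022,0.028,0,0,-0.0022,0.028,0,0,-0.0022,0.028,0,0,-0.0022,0.028,0,0,-0.0022,0.028,0,0,-0.0022,0.028,0,0,-0.0022,0.028,0,0,-0.0022,0.028,0,0,-0.0022,0.028,0,0,-0.0022,0.028,0,0,-0.0022,0.028,0,0,-0.0022,0.028,0,0,-0.0022,0.028,0,0,-0.0022,0.028,0,0,-0.0022,0.028,0,0,0,0.013,0,0,0,0,0,0,0,0,0,0])

```text
clock: 7.18
position: [396.8, -151.6, 100.4]
ee_rot: [0.997, -0.083, 0.0, -0.0]
contact_force: [-0.0, 0.0, -0.6]
gripper_width: 15.2
grasp_force: 58.4
```

```bash
python3 - <<'E'
from h import *
print("tip0",tri((239.5,236.6),(304.8,217.5)))
s=read_state();print(s["position"],s["ee_rot"],s["contact_force"],s["wrist_torque"])
t=get_image("top")[:,:,::-1];c=get_image("scene")[:,:,::-1]
f=lambda im,x,y,w,h:cv2.resize(im[y:y+h,x:x+w],(400,450),interpolation=cv2.INTER_CUBIC)
cv2.imwrite("pics/l1.png",np.hstack([f(t,380,215,80,90),f(c,320,240,80,90)]))
E
```

```text
tip0 (array([618.4, 266.6, 119.5]), 2.4)
[ 396.80320657 -151.63982766  100.44798699] [ 9.96538240e-01 -8.31355788e-02  1.05270381e-04 -3.91594674e-05] [-0.01269344  0.01950068 -0.61954661] [ 0.08230094 -0.01591241 -0.0117798 ]
```

View pics/l1.png

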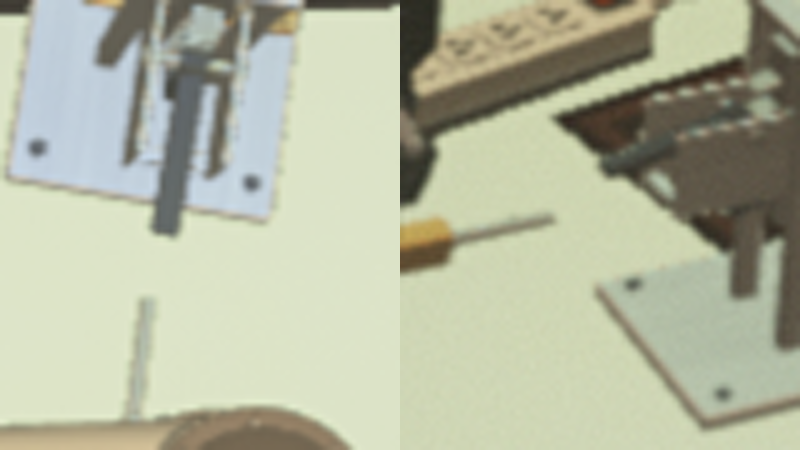

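The tip is at top px (409.6,274.4) and scene px (350.6,283.6). The tail end is at top px (413,261.4), with its scene end face at about (361,273.5). The rod and the tail are parallel within about 0.02 rad. I'll triangulate both.

```bash
python3 - <<'E'
from h import *
T,_=tri((409.6,274.4),(350.6,283.6));print("tip",T,_)
for sp in [(360.6,272.2),(361.6,274.6)]:
    E,e=tri((413,261.6),sp);print("tail",E,e)
a=-.1665;x=np.array([np.cos(a),np.sin(a)]);y=np.array([-x[1],x[0]])
P=np.array([510.2,-170.7])
for z in(143,150,157):
    q=plane("top",(413,261.6),z)[:2]-P; q2=plane("top",(415.9,239.2),z)[:2]-P;print(z,q@x,q@y,q2@x,q2@y)
print(proj("top",[510.2,-170.7,119.6]),proj("scene",[510.2,-170.7,119.6]))
E
```

```text
tip [ 509.1 -171.1  121.1] 0.3
tail [ 538.2 -176.5  152.3] 0.4
tail [ 539.9 -178.2  144.5] 2.1
143 29.693606829640988 -2.310781998956267 87.05300538220291 -2.710028399510872
150 28.72236518536019 -1.358579463560132 85.76933930043714 -1.7089283093479675
157 27.751123541079497 -0.40637692816395055 84.40362930926764 -0.8230184832257493
[409.29441029 274.06589647] [350.88477159 283.85379452]
```

>>> arm_command(steps=[0.005,0.0015,0,0,0.01,0,0,0,0.01,0,0,0,0.01,0,0,0,0.008,0,0,0,0.005,0,0,0,0,0,0,0,0,0,0,0])

```text
clock: 8.28
position: [443.4, -161.4, 100.4]
ee_rot: [0.997, -0.083, -0.0, -0.0]
contact_force: [-0.6, 0.1, -0.1]
gripper_width: 14.9
grasp_force: 58.4
```

```bash
cat > st.py <<'E'
from bench import *
s=read_state();print(round(s["clock"],2),s["position"].round(2),"F",s["contact_force"].round(2),"M",s["wrist_torque"].round(3),"eff",s["joint_efforts"].round(2)[1:5])
E
python3 st.py
```

```text
8.28 [ 443.42 -161.37  100.36] F [-0.61  0.06 -0.14] M [-0.039  0.05  -0.009] eff [-2.785e+01  1.538e+01  3.450e+00  1.000e-02]
```

>>> arm_command(steps=[0,0,-0.003,0,0,0,-0.003,0,0,0,-0.003,0,0,0,-0.002,0,0,0,-0.001,0,0,0,0,0])

```text
clock: 9.02
position: [443.8, -161.4, 112.5]
ee_rot: [0.997, -0.083, 0.0, -0.0]
contact_force: [0.5, 0.3, -0.7]
gripper_width: 14.5
grasp_force: 58.4
```

```bash
python3 st.py
```

```text
9.03 [ 443.78 -161.4   112.46] F [ 0.52  0.28 -0.68] M [ 0.006 -0.023  0.004] eff [-27.7   15.77   3.54   0.  ]
```

>>> arm_command(steps=[0,0,-0.001,0,0,0,-0.001,0,0,0,-0.001,0,0,0,0,0])

```text
clock: 9.52
position: [443.9, -161.4, 115.5]
ee_rot: [0.997, -0.083, 0.0, -0.0]
contact_force: [-0.2, -0.4, -0.1]
gripper_width: 14.9
grasp_force: 58.4
```

```bash
python3 st.py
```

```text
9.53 [ 443.86 -161.41  115.52] F [-0.21 -0.4  -0.05] M [0.05  0.011 0.018] eff [-27.53  15.85   3.56   0.  ]
```

>>> arm_command(steps=[0,0,-0.001,0,0,0,-0.001,0,0,0,-0.001,0,0,0,0,0])

```text
clock: 10.02
position: [443.7, -161.4, 118.4]
ee_rot: [0.997, -0.083, -0.0, -0.0]
contact_force: [0.3, -0.6, -1.3]
gripper_width: 14.6
grasp_force: 58.3
```

```bash
python3 st.py
```

```text
10.03 [ 443.74 -161.37  118.4 ] F [ 0.3  -0.57 -1.27] M [-0.023 -0.004 -0.04 ] eff [-2.788e+01  1.611e+01  3.650e+00 -2.000e-02]
```

>>> arm_command(steps=[0,0,-0.001,0,0,0,-0.001,0,0,0,0,0])

```text
clock: 10.4
position: [443.8, -161.4, 120.4]
ee_rot: [0.997, -0.083, 0.0, -0.0]
contact_force: [1.2, 0.3, -2.1]
gripper_width: 14.6
grasp_force: 58.3
```

```bash
python3 st.py
```

```text
10.4 [ 443.82 -161.36  120.38] F [ 1.18  0.32 -2.08] M [-0.036 -0.119  0.008] eff [-28.29  16.22   3.7   -0.12]
```

>>> arm_command(steps=[0,0,-0.001,0,0,0,-0.001,0,0,0,0,0])

```text
clock: 10.78
position: [443.8, -161.4, 122.4]
ee_rot: [0.997, -0.083, 0.0, -0.0]
contact_force: [1.9, -1.1, -3.6]
gripper_width: 14.5
grasp_force: 58.3
```

```bash
python3 st.py
```

```text
10.78 [ 443.83 -161.37  122.4 ] F [ 1.94 -1.1  -3.64] M [-0.033 -0.224  0.006] eff [-28.71  16.35   3.76  -0.21]
```

>>> arm_command(steps=[0,0,-0.001,0,0,0,-0.001,0,0,0,0,0])

```text
clock: 11.15
position: [443.6, -161.4, 124.4]
ee_rot: [0.997, -0.083, -0.0, -0.0]
contact_force: [0.7, -0.0, -3.5]
gripper_width: 14.9
grasp_force: 58.2
```

```bash
python3 st.py
```

```text
11.15 [ 443.57 -161.36  124.35] F [ 0.72 -0.03 -3.52] M [-0.001 -0.067 -0.004] eff [-28.82  16.77   3.88  -0.08]
```

>>> arm_command(steps=[0,0,-0.001,0,0,0,-0.001,0,0,0,0,0])

```text
clock: 11.52
position: [443.4, -161.4, 126.3]
ee_rot: [0.997, -0.083, -0.0, -0.0]
contact_force: [0.4, -0.2, -2.8]
gripper_width: 14.6
grasp_force: 58.2
```

```bash
python3 st.py
```

```text
11.53 [ 443.42 -161.36  126.34] F [ 0.38 -0.15 -2.78] M [ 0.018  0.162 -0.043] eff [-28.83  17.28   4.02   0.15]
```

>>> arm_command(steps=[0,0,-0.001,0,0,0,0,0])

```text
clock: 11.78
position: [443.6, -161.4, 127.5]
ee_rot: [0.997, -0.083, -0.0, 0.0]
contact_force: [0.2, -0.3, -3.8]
gripper_width: 14.7
grasp_force: 58.3
```

```bash
python3 st.py
```

```text
11.78 [ 443.61 -161.44  127.5 ] F [ 0.17 -0.3  -3.76] M [-0.046  0.184 -0.037] eff [-28.51  17.3    3.98   0.22]
```

>>> arm_command(steps=[0,0,-0.001,0,0,0,0,0])

```text
clock: 12.02
position: [443.7, -161.4, 128.4]
ee_rot: [0.997, -0.083, -0.0, -0.0]
contact_force: [-0.3, 0.7, -4.2]
gripper_width: 14.7
grasp_force: 58.3
```

```bash
cat > sh.py <<'E'
# shelf watch: save crop-difference of jar lid vs reference picture
from h import *
exec(open("st.py").read())
c=get_image("scene")[:,:,::-1]; r=cv2.imread("pics/scene0.png")
box=(slice(232,300),slice(402,442))
print("dif",np.abs(c[box].astype(int)-r[box]).mean().round(2))
E
python3 sh.py
```

```text
12.03 [ 443.73 -161.4   128.45] F [-0.28  0.75 -4.16] M [-0.047  0.166  0.015] eff [-28.73  17.37   4.01   0.17]
dif 2.62
```

>>> arm_command(steps=[0,0,-0.0007,0,0,0,0,0])

```text
clock: 12.32
position: [443.8, -161.4, 129.1]
ee_rot: [0.997, -0.083, 0.0, -0.0]
contact_force: [-0.4, -0.2, -4.2]
gripper_width: 14.4
grasp_force: 58.3
```

```bash
python3 sh.py
```

```text
12.32 [ 443.8  -161.4   129.13] F [-0.39 -0.19 -4.22] M [-0.004  0.112 -0.056] eff [-28.82  17.37   4.02   0.13]
dif 2.59
```

>>> arm_command(steps=[0,0,-0.0007,0,0,0,0,0])

```text
clock: 12.62
position: [443.7, -161.4, 129.8]
ee_rot: [0.997, -0.083, -0.0, 0.0]
contact_force: [-0.1, -0.8, -4.0]
gripper_width: 14.9
grasp_force: 58.3
```

```bash
python3 sh.py
```

```text
12.62 [ 443.67 -161.42  129.81] F [-0.05 -0.81 -3.98] M [-0.034  0.212 -0.065] eff [-28.79  17.49   4.05   0.18]
dif 2.73
```

>>> arm_command(steps=[0,0,-0.0006,0,0,0,0,0])

```text
clock: 12.92
position: [443.6, -161.4, 130.4]
ee_rot: [0.997, -0.083, -0.0, -0.0]
contact_force: [-0.4, -1.3, -3.9]
gripper_width: 14.6
grasp_force: 58.3
```

```bash
python3 sh.py
```

```text
12.93 [ 443.64 -161.4   130.4 ] F [-0.43 -1.27 -3.9 ] M [0.038 0.263 0.002] eff [-28.77  17.63   4.08   0.25]
dif 2.71
```

>>> arm_command(steps=[0,0,-0.0005,0,0,0,0,0])

```text
clock: 13.22
position: [443.7, -161.4, 130.9]
ee_rot: [0.997, -0.083, -0.0, 0.0]
contact_force: [-0.6, 0.7, -4.1]
gripper_width: 14.6
grasp_force: 58.3
```

```bash
python3 sh.py
```

```text
13.22 [ 443.66 -161.4   130.89] F [-0.58  0.72 -4.11] M [ 0.001  0.347 -0.014] eff [-28.78  17.75   4.12   0.3 ]
dif 2.75
```

>>> arm_command(steps=[0,0,-0.0005,0,0,0,0,0])

```text
clock: 13.52
position: [443.6, -161.4, 131.4]
ee_rot: [0.997, -0.083, -0.0, 0.0]
contact_force: [0.4, -0.2, -4.4]
gripper_width: 14.4
grasp_force: 58.3
```

```bash
python3 sh.py
```

```text
13.53 [ 443.6  -161.4   131.38] F [ 0.4  -0.21 -4.42] M [0.002 0.415 0.068] eff [-28.76  17.92   4.16   0.39]
dif 2.71
```

>>> arm_command(steps=[0,0,-0.0005,0,0,0,0,0])

```text
clock: 13.82
position: [443.6, -161.4, 131.9]
ee_rot: [0.997, -0.083, -0.0, -0.0]
contact_force: [-0.4, 0.1, -4.8]
gripper_width: 14.7
grasp_force: 58.3
```

```bash
python3 sh.py
```

```text
13.82 [ 443.64 -161.4   131.9 ] F [-0.39  0.05 -4.76] M [0.114 0.455 0.016] eff [-28.75  18.06   4.19   0.45]
dif 2.71
```

>>> arm_command(steps=[0,0,-0.0003,0,0,0,0,0])

```text
clock: 14.12
position: [443.8, -161.4, 132.3]
ee_rot: [0.997, -0.083, 0.0, 0.0]
contact_force: [-0.9, -0.6, -4.2]
gripper_width: 14.0
grasp_force: 58.3
```

```bash
python3 sh.py
```

```text
14.12 [ 443.78 -161.44  132.31] F [-0.93 -0.6  -4.23] M [ 0.084  0.489 -0.005] eff [-28.32  17.94   4.13   0.5 ]
dif 2.75
```

>>> arm_command(steps=[0,0,-0.0003,0,0,0,0,0])

```text
clock: 14.42
position: [443.8, -161.4, 132.6]
ee_rot: [0.997, -0.083, 0.0, 0.0]
contact_force: [-0.7, 0.5, -3.4]
gripper_width: 14.3
grasp_force: 58.3
```

```bash
python3 sh.py; python3 - <<'E'
from h import *
t=get_image("top")[:,:,::-1];c=get_image("scene")[:,:,::-1]
f=lambda im,x,y,w,h:cv2.resize(im[y:y+h,x:x+w],(400,450),interpolation=cv2.INTER_CUBIC)
cv2.imwrite("pics/l2.png",np.hstack([f(t,380,215,80,90),f(c,320,240,80,90)]))
E
```

```text
14.43 [ 443.8  -161.44  132.58] F [-0.7   0.46 -3.39] M [0.043 0.478 0.02 ] eff [-28.4   17.93   4.13   0.46]
dif 2.74
```

View pics/l2.png

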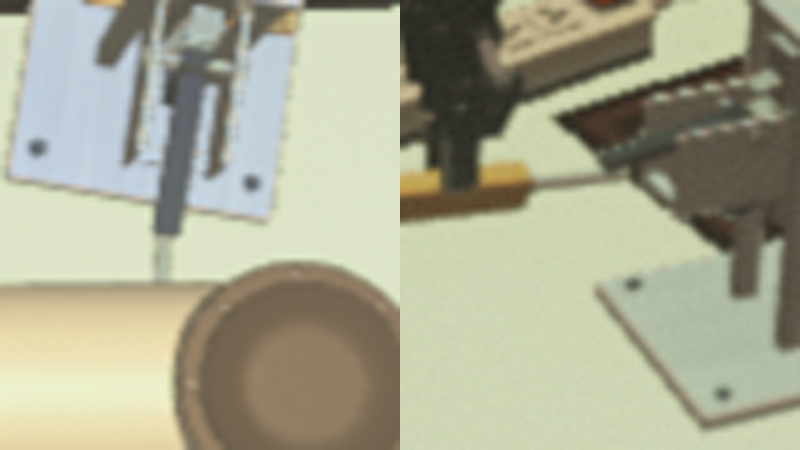

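The picture shows the rod has turned in the fingers. The tip now tilts about 0.08 rad down, and the tail end has only risen from scene row 273.6 to 271.6 (about 5–6 mm). I'll unload, push the rod farther under the tail to shorten the lever, and lift again.

>>> arm_command(steps=[0,0,0.002,0,0,0,0.002,0,0,0,0.002,0,0,0,0.002,0,0,0,0,0])

```text
clock: 15.2
position: [444.6, -161.5, 124.8]
ee_rot: [0.997, -0.083, 0.001, 0.0]
contact_force: [0.1, -0.7, -0.5]
gripper_width: 14.1
grasp_force: 60.8
```

```bash
python3 st.py
```

```text
15.2 [ 444.58 -161.48  124.83] F [ 0.14 -0.71 -0.48] M [-0.014  0.016  0.006] eff [-2.72e+01  1.61e+01  3.62e+00  1.00e-02]
```

>>> arm_command(steps=[0.004,0,0,0,0.006,0,0,0,0.006,0,0,0,0.006,0,0,0,0,0,0,0])

```text
clock: 15.82
position: [466.2, -165.1, 124.4]
ee_rot: [0.997, -0.083, 0.0, 0.0]
contact_force: [-0.2, 0.2, -1.5]
gripper_width: 14.5
grasp_force: 60.7
```

```bash
python3 st.py
```

```text
15.82 [ 466.18 -165.15  124.39] F [-0.19  0.18 -1.5 ] M [ 0.017  0.002 -0.003] eff [-29.43  16.49   3.72  -0.03]
```

>>> arm_command(steps=[0,0,-0.001,0,0,0,-0.001,0,0,0,-0.001,0,0,0,0,0])

```text
clock: 16.32
position: [465.4, -165.0, 127.5]
ee_rot: [0.997, -0.083, 0.0, -0.0]
contact_force: [0.3, -0.3, -3.0]
gripper_width: 14.4
grasp_force: 59.6
```

```bash
python3 st.py
```

```text
16.32 [ 465.41 -165.    127.47] F [ 0.3  -0.33 -3.02] M [-0.043 -0.247  0.029] eff [-30.51  16.72   3.84  -0.21]
```

>>> arm_command(steps=[0,0,-0.001,0,0,0,-0.001,0,0,0,-0.001,0,0,0,0,0])

```text
clock: 16.82
position: [465.2, -165.0, 130.4]
ee_rot: [0.997, -0.083, -0.0, -0.0]
contact_force: [1.0, 0.4, -4.3]
gripper_width: 14.4
grasp_force: 59.0
```

```bash
python3 sh.py; python3 - <<'E'
from h import *
t=get_image("top")[:,:,::-1];c=get_image("scene")[:,:,::-1]
f=lambda im,x,y,w,h:cv2.resize(im[y:y+h,x:x+w],(400,450),interpolation=cv2.INTER_CUBIC)
cv2.imwrite("pics/l3.png",np.hstack([f(c,335,240,40,45),f(c,320,240,80,90)]))
E
```

```text
16.82 [ 465.18 -165.    130.43] F [ 0.97  0.38 -4.28] M [-0.075 -0.027  0.005] eff [-3.071e+01  1.731e+01  4.020e+00 -3.000e-02]
dif 2.81
```

View pics/l3.png

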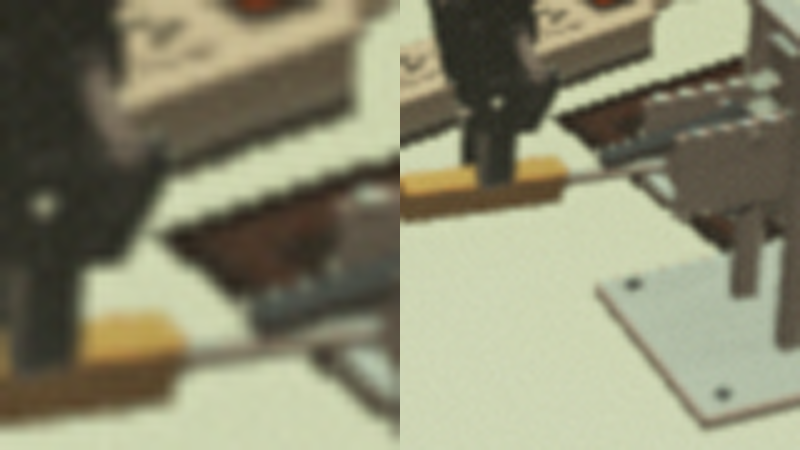

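The tail end sits at about scene (360,271.6), which is about 5.5 mm up and follows the lift this time. I'll continue by feel.

>>> arm_command(steps=[0,0,-0.001,0,0,0,-0.001,0,0,0,0,0])

```text
clock: 17.35
position: [465.1, -165.0, 132.4]
ee_rot: [0.997, -0.083, -0.0, -0.0]
contact_force: [-0.8, 0.5, -4.1]
gripper_width: 14.7
grasp_force: 58.8
```

```bash
python3 sh.py
```

```text
17.35 [ 465.1  -165.    132.44] F [-0.77  0.54 -4.08] M [0.047 0.323 0.008] eff [-30.65  17.91   4.17   0.27]
dif 2.84
```

>>> arm_command(steps=[0,0,-0.001,0,0,0,-0.001,0,0,0,0,0])

```text
clock: 17.77
position: [465.0, -165.0, 134.4]
ee_rot: [0.997, -0.083, -0.0, -0.0]
contact_force: [-1.0, -0.8, -3.7]
gripper_width: 14.4
grasp_force: 58.7
```

```bash
cat >> sh.py <<'E'
cv2.imwrite("pics/last.png",c)
# tail end: darkest bluish-grey blob along vertical strips right of the cheeks' front edge
g=cv2.resize(c[262:282,352:372],None,fx=4,fy=4,interpolation=cv2.INTER_CUBIC)
b,gg,r_=cv2.split(g.astype(int)); m=((gg<95)&(b>r_-8)).astype(np.uint8)
k,_=cv2.findContours(m,0,2)
for q in k:
    if cv2.contourArea(q)>60: q=q.reshape(-1,2);l=q[q[:,0].argmin()];print("blob",cv2.contourArea(q)/16,"left",l/4+[352,262],"rows",q[:,1].min()/4+262,q[:,1].max()/4+262)
E
python3 sh.py
```

```text
17.77 [ 465.02 -165.02  134.45] F [-0.96 -0.81 -3.68] M [0.128 0.571 0.01 ] eff [-30.57  18.51   4.32   0.57]
dif 2.82
blob 14.875 left [361.   269.75] rows 266.5 271.0
```

>>> arm_command(steps=[0,0,-0.001,0,0,0,0,0])

```text
clock: 18.08
position: [465.0, -165.0, 135.4]
ee_rot: [0.997, -0.083, -0.0, -0.0]
contact_force: [-1.2, 1.0, -3.4]
gripper_width: 14.4
grasp_force: 58.6
```

```bash
python3 sh.py; python3 - <<'E'
import cv2,numpy as np
c=cv2.imread("pics/scene0.png")
g=cv2.resize(c[262:282,352:372],None,fx=4,fy=4,interpolation=cv2.INTER_CUBIC)
b,gg,r_=cv2.split(g.astype(int)); m=((gg<95)&(b>r_-8)).astype(np.uint8)
k,_=cv2.findContours(m,0,2)
for q in k:
    if cv2.contourArea(q)>60: q=q.reshape(-1,2);l=q[q[:,0].argmin()];print("REF",cv2.contourArea(q)/16,"left",l/4+[352,262],"rows",q[:,1].min()/4+262,q[:,1].max()/4+262)
E
```

```text
18.07 [ 465.02 -165.03  135.42] F [-1.17  0.99 -3.36] M [0.189 0.794 0.002] eff [-30.51  18.9    4.42   0.79]
dif 2.82
blob 17.125 left [360.75 269.5 ] rows 266.0 271.25
REF 10.375 left [361.25 272.75] rows 268.25 273.5
```

>>> arm_command(steps=[0,0,-0.001,0,0,0,0,0])

```text
clock: 18.38
position: [465.1, -165.0, 136.5]
ee_rot: [0.997, -0.083, -0.0, -0.0]
contact_force: [-2.9, -0.6, -3.7]
gripper_width: 14.6
grasp_force: 58.5
```

```bash
python3 sh.py
```

```text
18.38 [ 465.14 -165.02  136.47] F [-2.93 -0.6  -3.75] M [0.256 0.922 0.039] eff [-30.49  19.2    4.49   0.94]
dif 2.78
blob 14.34375 left [361.   269.75] rows 266.0 270.75
```

>>> arm_command(steps=[-0.001,0,0,0,-0.001,0,0,0,0,0,0,0])

```text
clock: 18.8
position: [465.0, -164.9, 137.3]
ee_rot: [0.997, -0.083, 0.002, 0.0]
contact_force: [0.9, 0.2, -3.6]
gripper_width: 14.7
grasp_force: 60.0
```

```bash
python3 sh.py
```

```text
18.8 [ 465.01 -164.9   137.31] F [ 0.91  0.21 -3.58] M [-0.005 -0.089 -0.048] eff [-29.63  17.02   3.86  -0.05]
dif 7.36
blob 14.75 left [361.   267.75] rows 265.25 269.25
```

The shelf picture changed, so the shelf is moving. I'll hold and watch.

>>> arm_command(steps=[0,0,0,0,0,0,0,0])

```text
clock: 19.1
position: [464.0, -164.8, 136.8]
ee_rot: [0.997, -0.083, 0.001, 0.0]
contact_force: [0.8, 1.0, -0.9]
gripper_width: 14.4
grasp_force: 60.3
```

```bash
cat >> sh.py <<'E'
h=cv2.cvtColor(c,cv2.COLOR_BGR2HSV)[225:330,395:445]; m=cv2.inRange(h,(12,150,90),(25,255,255)); ys,xs=np.nonzero(m); print("honey",len(ys),xs.mean().round(1)+395,ys.mean().round(1)+225)
E
python3 sh.py
```

```text
19.1 [ 464.03 -164.78  136.81] F [ 0.75  0.96 -0.9 ] M [-0.007 -0.093 -0.051] eff [-29.34  16.83   3.81  -0.09]
dif 14.26
blob 14.21875 left [360.5  267.75] rows 265.25 269.0
honey 289 419.5 265.0
```

Sinking with a low force, about 0.9 N. I'll hold still.

>>> arm_command(steps=[0,0,0,0,0,0,0,0,0,0,0,0,0,0,0,0])

```text
clock: 19.65
position: [463.5, -164.7, 136.5]
ee_rot: [0.997, -0.083, 0.0, 0.0]
contact_force: [1.2, -0.5, -1.8]
gripper_width: 14.4
grasp_force: 60.4
```

```bash
python3 sh.py
```

```text
19.65 [ 463.5  -164.73  136.52] F [ 1.23 -0.54 -1.78] M [ 0.003 -0.107 -0.016] eff [-29.31  16.77   3.81  -0.11]
dif 23.06
blob 17.0625 left [361. 268.] rows 265.25 269.0
honey 267 418.7 267.0
```

>>> arm_command(steps=[0,0,0,0,0,0,0,0,0,0,0,0,0,0,0,0])

```text
clock: 20.2
position: [463.4, -164.7, 136.5]
ee_rot: [0.997, -0.083, -0.0, -0.0]
contact_force: [0.4, -0.7, -2.3]
gripper_width: 14.2
grasp_force: 60.4
```

```bash
python3 sh.py
```

```text
20.2 [ 463.42 -164.74  136.5 ] F [ 0.42 -0.74 -2.35] M [-0.034 -0.062  0.027] eff [-29.3   16.85   3.83  -0.07]
dif 29.36
blob 6.46875 left [360.75 268.25] rows 267.25 269.0
blob 10.0 left [366.   266.75] rows 265.25 268.25
honey 266 418.2 269.4
```

>>> arm_command(steps=[0,0,-0.0003,0,0,0,0,0])

```text
clock: 20.5
position: [463.5, -164.7, 136.8]
ee_rot: [0.997, -0.083, -0.0, -0.0]
contact_force: [0.8, -0.6, -1.4]
gripper_width: 14.4
grasp_force: 60.3
```

```bash
python3 sh.py
```

```text
20.5 [ 463.49 -164.71  136.8 ] F [ 0.75 -0.63 -1.43] M [-0.04  -0.053 -0.002] eff [-29.38  16.89   3.84  -0.08]
dif 31.95
blob 15.6875 left [360.5 267.5] rows 265.5 269.0
honey 270 418.0 271.4
```

>>> arm_command(steps=[0,0,0,0,0,0,0,0,0,0,0,0,0,0,0,0])

```text
clock: 21.05
position: [463.4, -164.7, 136.8]
ee_rot: [0.997, -0.083, -0.0, 0.0]
contact_force: [1.4, -0.2, -2.3]
gripper_width: 14.8
grasp_force: 60.4
```

```bash
python3 sh.py
```

```text
21.05 [ 463.41 -164.73  136.82] F [ 1.43 -0.22 -2.31] M [ 0.005 -0.034 -0.054] eff [-2.924e+01  1.693e+01  3.850e+00 -1.000e-02]
dif 35.55
blob 17.71875 left [360.5 267.5] rows 265.0 269.25
honey 265 417.2 274.0
```

>>> arm_command(steps=[0,0,0,0,0,0,0,0,0,0,0,0,0,0,0,0,0,0,0,0,0,0,0,0,0,0,0,0,0,0,0,0])

```text
clock: 22.1
position: [463.5, -164.7, 136.8]
ee_rot: [0.997, -0.083, 0.0, -0.0]
contact_force: [0.4, -0.4, -2.1]
gripper_width: 15.0
grasp_force: 60.3
```

```bash
python3 sh.py
```

```text
22.1 [ 463.49 -164.72  136.8 ] F [ 0.35 -0.37 -2.14] M [-0.044 -0.07  -0.027] eff [-29.38  16.97   3.86  -0.03]
dif 41.34
blob 16.71875 left [360.5  267.75] rows 265.25 269.25
honey 261 417.1 279.2
```

>>> arm_command(steps=[0,0,0,0,0,0,0,0,0,0,0,0,0,0,0,0,0,0,0,0,0,0,0,0,0,0,0,0,0,0,0,0])

```text
clock: 23.15
position: [463.5, -164.7, 136.8]
ee_rot: [0.997, -0.083, -0.0, 0.0]
contact_force: [1.1, 0.1, -1.8]
gripper_width: 14.3
grasp_force: 60.3
```

```bash
python3 sh.py
```

```text
23.15 [ 463.49 -164.73  136.81] F [ 1.09  0.15 -1.79] M [-0.028 -0.012 -0.015] eff [-29.37  16.97   3.86  -0.03]
dif 41.72
blob 17.375 left [360.5  267.75] rows 265.5 269.25
honey 265 416.6 279.6
```

>>> arm_command(steps=[0,0,0,0,0,0,0,0,0,0,0,0,0,0,0,0,0,0,0,0,0,0,0,0,0,0,0,0,0,0,0,0])

```text
clock: 24.2
position: [463.5, -164.7, 136.8]
ee_rot: [0.997, -0.083, -0.0, 0.0]
contact_force: [0.3, -0.8, -2.4]
gripper_width: 14.5
grasp_force: 60.3
```

```bash
python3 sh.py
```

```text
24.2 [ 463.48 -164.74  136.8 ] F [ 0.34 -0.78 -2.43] M [-0.035 -0.016  0.028] eff [-29.37  16.96   3.86  -0.03]
dif 41.75
blob 16.90625 left [360.5  267.75] rows 265.25 269.25
honey 252 416.2 279.6
```

```bash
python3 - <<'E'
from h import *
r=cv2.imread("pics/scene0.png");c=cv2.imread("pics/last.png")
for im in(r,c):
    h=cv2.cvtColor(im,cv2.COLOR_BGR2HSV)[225:330,395:445];m=cv2.inRange(h,(12,150,90),(25,255,255));ys,xs=np.nonzero(m);print(len(ys),xs.mean()+395,ys.mean()+225,ys.min()+225)
for z in(220,152):print("lid centre",proj("scene",[712,-209,z]))
f=lambda im,x,y,w,h:cv2.resize(im[y:y+h,x:x+w],(400,450),interpolation=cv2.INTER_CUBIC)
cv2.imwrite("pics/d1.png",np.hstack([f(r,350,230,100,112),f(c,350,230,100,112)]))
E
```

```text
294 419.89115646258506 262.83673469387753 250
252 416.24603174603175 279.57936507936506 269
lid centre [416.75615184 240.30294389]
lid centre [414.71648109 260.60219585]
```

View pics/d1.png

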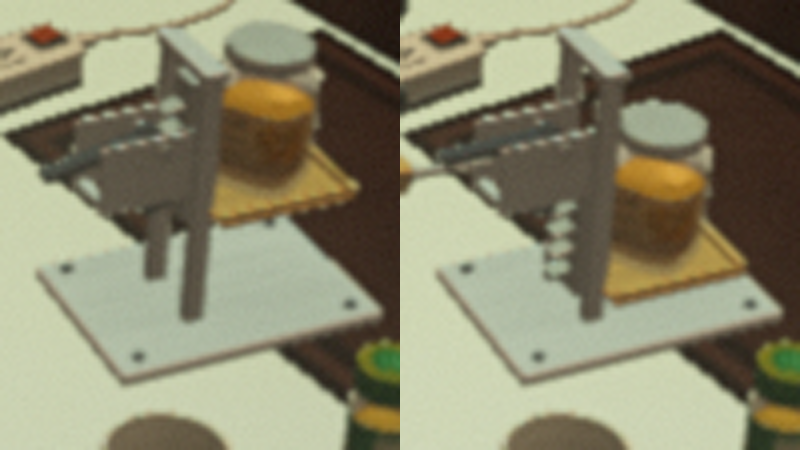

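The lid dropped 20.5 px, against 20.3 px predicted for 68 mm, so the shelf is fully down and the jar is upright. Next I'll lower the pawl and withdraw the rod.

>>> arm_command(steps=[0,0,0.002,0,0,0,0.002,0,0,0,0.003,0,0,0,0.003,0,0,0,0.003,0,0,0,0.003,0,0,0,0.0015,0,0,0,0,0,-0.005,0,0,0,-0.008,0,0,0,-0.01,0,0,0,-0.015,0,0,0,-0.015,0,0,0,-0.015,0,0,0,-0.01,0,0,0,0,0,0,0])

```text
clock: 26.25
position: [386.0, -151.7, 119.5]
ee_rot: [0.997, -0.083, 0.0, -0.0]
contact_force: [-0.2, -0.2, -0.8]
gripper_width: 14.5
grasp_force: 60.9
```

```bash
python3 sh.py; python3 - <<'E'
from h import *
c=cv2.imread("pics/last.png");t=get_image("top")[:,:,::-1]
f=lambda im,x,y,w,h:cv2.resize(im[y:y+h,x:x+w],(400,450),interpolation=cv2.INTER_CUBIC)
cv2.imwrite("pics/d2.png",np.hstack([f(t,380,215,80,90),f(c,310,240,80,90)]))
E
```

```text
26.25 [ 386.   -151.67  119.52] F [-0.17 -0.16 -0.82] M [-0.024 -0.013  0.015] eff [-22.18  15.19   3.41  -0.05]
dif 41.75
blob 11.03125 left [361.   272.75] rows 268.75 273.5
honey 253 416.5 279.5
```

View pics/d2.png

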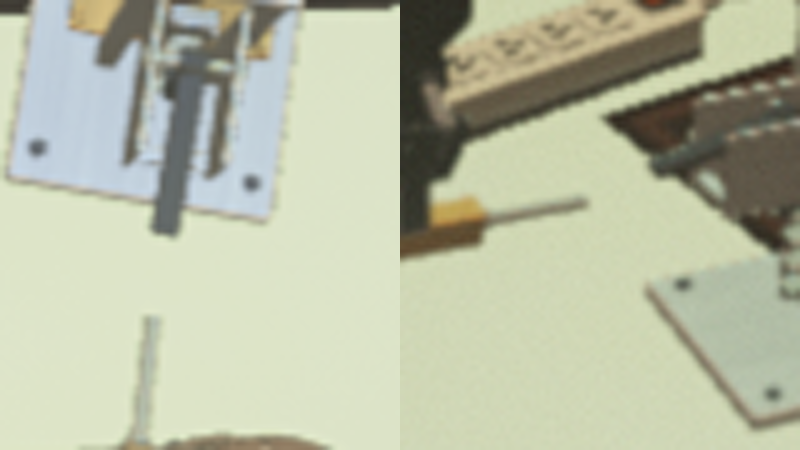

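The pawl is back at its reference row (272.75), and the rod is held clear with its tip at top px (410,278.4) and scene px (347.2,280.4). That gives me the rod's tilt in the fingers.

```bash
python3 - <<'E'
from h import *
X,e=tri((410,278.4),(347.2,280.4));print(X,e)
for z in (130,134,138.7):print(z,proj("top",[499.4,-170.8,z]),proj("scene",[499.4,-170.8,z]))
E
```

```text
[ 497.8 -169.6  134.9] 0.3
130 [410.13503857 277.97971954] [347.89198443 281.88995879]
134 [410.36899028 277.84816716] [347.93213794 280.69509386]
138.7 [410.64598544 277.69241078] [347.97943131 279.28724143]
```

>>> arm_command(steps=[0,0,0,-0.022,0.0017,-0.014,0,0,0.0035,-0.028,0,0,0.0035,-0.028,0,0,0.0035,-0.028,0,0,0.0035,-0.028,0,0,0.0035,-0.028,0,0,0.0035,-0.028,0,0,0.0035,-0.028,0,0,0.0035,-0.028,0,0,0.0035,-0.028,0,0,0.0035,-0.028,0,0,0.0035,-0.028,0,0,0.0035,-0.028,0,0,0.0035,-0.028,0,0,0.0035,-0.028,0,0,0.0035,-0.028,0,0,0.0017,-0.014,0,0,0,0,0,0,0,0,0,0])

```text
clock: 28.85
position: [506.0, 282.7, 119.1]
ee_rot: [0.997, -0.073, -0.0, 0.0]
contact_force: [-0.3, 0.0, -0.8]
gripper_width: 14.5
grasp_force: 60.9
```

```bash
python3 - <<'E'
from bench import *
import numpy as np
s=read_state();q=s["ee_rot"];a=2*np.arctan2(q[1],q[0]);d=np.array([505.8,283.1])-s["position"][:2]
print(s["position"],a,"tx",d@[np.cos(a),np.sin(a)],"ty",d@[np.sin(a),-np.cos(a)])
E
```

```text
[505.98743751 282.73165703 119.09527299] -0.1452524548401491 tx -0.238778466105199 ty -0.3373339705029723
```

>>> arm_command(steps=[0,-0.0003,0.015,0,0,0,0.015,0,0,0,0.015,0,0,0,0.012,0,0,0,0.01,0,0,0,0.008,0,0,0,0.006,0,0,0,0.004,0,0,0,0.003,0,0,0,0,0,0,0,0,0])

```text
clock: 30.22
position: [506.7, 283.9, 31.6]
ee_rot: [0.997, -0.072, 0.0, -0.0]
contact_force: [0.3, -0.3, -1.1]
gripper_width: 14.5
grasp_force: 60.9
```

```bash
python3 st.py
```

```text
30.23 [506.74 283.91  31.58] F [ 0.26 -0.31 -1.09] M [-0.016 -0.02  -0.011] eff [-39.8   14.35   3.23   0.  ]
```

>>> arm_command(steps=[0,0,0.001,0,0,0,0.001,0,0,0,0,0])

```text
clock: 30.6
position: [506.6, 283.8, 29.3]
ee_rot: [0.997, -0.072, 0.0, -0.0]
contact_force: [-0.1, 0.4, -0.5]
gripper_width: 14.4
grasp_force: 60.9
```

```bash
python3 st.py
```

```text
30.6 [506.61 283.79  29.28] F [-0.13  0.41 -0.53] M [ 0.02   0.027 -0.01 ] eff [-39.89  14.25   3.19   0.  ]
```

>>> arm_command(steps=[0,0.0005,0.001,0,0,0,0.001,0,0,0,0,0])

```text
clock: 30.98
position: [506.5, 283.4, 27.4]
ee_rot: [0.997, -0.072, 0.0, -0.0]
contact_force: [-0.4, -0.3, -0.5]
gripper_width: 14.5
grasp_force: 61.3
```

```bash
python3 st.py
```

```text
30.98 [506.54 283.37  27.38] F [-0.41 -0.33 -0.51] M [ 0.073  0.089 -0.036] eff [-3.928e+01  1.396e+01  3.150e+00  2.000e-02]
```

>>> arm_command(steps=[0,0,0,0,0,0,0,0,0,0,0,0,0,0,0,0], grip=0.035)

```text
clock: 31.48
position: [506.5, 283.2, 27.3]
ee_rot: [0.997, -0.072, 0.0, -0.0]
contact_force: [-0.6, 0.4, 1.2]
gripper_width: 34.9
grasp_force: 0.0
```

```bash
python3 st.py
```

```text
31.48 [506.53 283.24  27.31] F [-0.56  0.42  1.17] M [-0.116 -0.047  0.04 ] eff [-39.58  14.02   3.11  -0.  ]
```

Released. I'll open a bit more, rise well clear, then check the rod's pose against the first picture.

>>> arm_command(steps=[0,0,0,0,0,0,0,0,0,0,-0.008,0,0,0,-0.015,0,0,0,-0.02,0,0,0,-0.03,0,0,0,-0.03,0,0,0,-0.03,0,-0.03,0,-0.03,0,-0.04,0,0,0,-0.04,0,0,0,-0.02,0,0,0,0,0,0,0,0,0,0,0], grip=0.06)

```text
clock: 33.22
position: [378.4, 302.3, 191.2]
ee_rot: [0.997, -0.072, 0.0, -0.001]
contact_force: [-0.0, -0.3, 0.4]
gripper_width: 60.0
grasp_force: 0.0
```

```bash
python3 - <<'E'
from h import *
exec(open("sh.py").read().replace("from h import *",""))
t=get_image("top")[:,:,::-1];t0=cv2.imread("pics/top0.png");s0=cv2.imread("pics/scene0.png")
def hm(im,b,lo,hi):
    x,y,w,h=b;m=cv2.inRange(cv2.cvtColor(im[y:y+h,x:x+w],cv2.COLOR_BGR2HSV),lo,hi);ys,xs=np.nonzero(m);return len(ys),xs.mean().round(2)+x,ys.mean().round(2)+y,np.polyfit(ys,xs,1)[0].round(3)
for nm,a,b in(("top",t0,t),("scene",s0,c)):
    x,y,w,h=(228,236,32,75) if nm=="top" else (250,225,60,40)
    print(nm,"mean diff on rest",np.abs(a[y:y+h,x:x+w].astype(int)-b[y:y+h,x:x+w]).mean())
for im in(t0,t):print("handle top",hm(im,(220,235,40,75),(18,80,185),(30,255,255)))
for im in(s0,c):print("handle scene",hm(im,(250,225,60,40),(18,80,150),(30,255,255)))
E
```

```text
33.23 [378.43 302.3  191.16] F [-0.03 -0.26  0.44] M [-0.017  0.034 -0.048] eff [-2.654e+01  1.773e+01  3.940e+00 -1.000e-02]
dif 41.49
honey 253 416.5 279.6
top mean diff on rest 1.9415277777777777
scene mean diff on rest 2.2391666666666667
handle top (188, np.float64(237.4), np.float64(281.03), np.float64(-0.168))
handle top (186, np.float64(237.56), np.float64(280.82), np.float64(-0.16))
handle scene (106, np.float64(276.43), np.float64(240.27), np.float64(-0.349))
handle scene (108, np.float64(275.86), np.float64(240.51), np.float64(-0.364))
```

```bash
python3 - <<'E'
from h import *
c=get_image("scene")[:,:,::-1];s0=cv2.imread("pics/scene0.png")
t=get_image("top")[:,:,::-1];t0=cv2.imread("pics/top0.png")
for x in (362,364):
  for im in(s0,c):print(x,im[264:278,x].mean(1).round().astype(int))
print(np.abs(t[235:268,403:425].astype(int)-t0[235:268,403:425]).mean())
for k in(t0,t):
  g=cv2.resize(k[240:270,400:430],None,fx=4,fy=4,interpolation=cv2.INTER_CUBIC).mean(2);ys,xs=np.nonzero(g<120);print(len(ys),ys.max()/4+240,xs.mean()/4+400)
E
```

```text
362 [ 56  55  61  61  55  57  63  82  79  69  66 119 183 196]
362 [ 57  54  55  60  57  54  66  83  82  72  67 118 185 197]
364 [ 52  48  55  58  62  74  98  82  76  63  68 125 185 197]
364 [ 51  50  50  56  65  73 100  83  73  63  70 126 186 198]
1.1643709825528008
2149 261.5 415.36086551884597
2173 261.5 415.3924298205246
```

The pawl is back at its starting pixels, the shelf is down, and the rod is seated to within about 1 px. I'll hand the job in.

```bash
python3 -c "
from bench import *
print(job_done())"
```

```text
the job is handed in; nothing more can be done
None
```

The pawl was lifted and the shelf with the honey jar sank all the way down; the pawl then dropped back, the rod went back in its rest within about 1 pixel of where it lay, and the job is handed in, with no verdict returned.

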